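Fetch the next lacing board and fix it in the one-handed work-holder

TASK

Slide the top lacing board off its stack and straight out from under the organiser's shelf, keeping it down on the stack until it is out and leaving the boards below where they are. Then lay it flat on the work-holder (do not drop it), push it snug into the corner against both dark fences, and turn the red turn-button across it so that it is held down. Leave the mug, the tin and the bead box alone.

Things in the scene. Friction and masses are not known exactly. Their poses are not given: they have to be found in the camera images.
- organiser: Fixed table organiser, lime-green side panels, 160 deep (its x) x 280 wide (its y) x 215 mm high, panels 12 mm. Origin: middle of its front edge, on the table; x points from the front edge inward (roughly to the robot's left), y towards the robot, z up. The lower bay, open in front, 256 mm wide, floor 12 mm and shelf's underside 108 mm above the table, holds the stack of boards and the bead box.
- shelf_edge (a point): Middle of the organiser's front edge at the shelf, 108 mm above the table. Above it the upper bay, without a lid, is packed with fixed boxes right to the front, about 205 mm high, between side panels 215 mm high: they make a wall right behind the projecting ends of the boards.
- board_a: The top lacing board: birch plywood 150 long (x) x 60 wide (y) x 18 mm, about 0.11 kg, loose, two black spots on top. Origin: centre of its underside; x along its length (into the organiser at the start), z up. It tops the stack of four; its near end sticks out 30 to 50 mm in front of the organiser, the rest is under the shelf; its top is 84 mm above the table, 24 mm below the shelf.
- board_b: The second board of the stack from the top, same size and axes as board_a. It and the ones below stay where they are.
- board_c: The third board of the stack, same size and axes.
- board_d: The lowest board of the stack, same size and axes, lying on the organiser's floor.
- holder: Fixed one-handed work-holder: plywood base 18 mm thick, from x = -140 to +100 and y = -120 to +55 mm, with two dark fences and a red turn-button. Origin: on the table, below the centre of the board's home place; x points to the end fence (roughly to the robot's left), y to the side fence (towards the robot), z up.
- home (a point): Centre of the board's underside when it is home: above the holder's origin, on the base, 18 mm above the table. The home board lies along the holder's x, either end first, against both fences' inner faces.
- corner (a point): The inner corner of the two fences on the base: holder x = +75, y = +30 mm. Fences are 20 mm wide and stand 10 mm above the base. The end fence's inner face is at x = +75, from y = -70 to +55 mm; the side fence's at y = +30, from x = -40 to +75 mm.
- turn_button (a joint): Angle of the red wooden turn-button about its upright pivot, rad: 0 = along the holder's +x, beside the board's place; grows anticlockwise seen from above; 1.57 = along the holder's +y, square across the board. Turns stiffly (about 1 N at the tip), stays where left, stops at -0.7 and 1.65. Starts clear of the board's place, -0.6 to 0.1.
- button_pivot (a point): On the turn-button's pivot (holder x = +35, y = -70 mm), at the button's mid-thickness, 45 mm above the table. The button is 24 wide, 12 thick and reaches 75 mm from the pivot; its underside is 39 mm above the table, 3 mm above a board lying on the holder; the pivot's post is 20 mm thick.
- button_tip (a point): Point near the free end of the turn-button, on its centre line, 75 mm from the pivot, at mid-thickness.
- mug: Bystander: loose blue mug, radius 38, 80 mm high, on the table beyond the work-holder's button side. Origin: centre of its underside.
- tin: Bystander: loose brass-coloured round tin, radius 38, 42 mm high, on the table beyond the work-holder's end fence. Origin: centre of its underside.
- bead_box: Bystander: loose lidded clear box of lilac beads, 114 x 74 x 49 mm high, in the lower bay of the organiser, beside the stack, on the robot's side. Origin: centre of its underside.
There are look-alikes about, which are no part of the job. Leave any orange, pink or purple look-alike of the board_a alone.

How it is judged:
By the outcome, as a careful person would: the job done as asked, in the order asked, and still so for the second after the job is handed in, with the robot touching nothing.
It also fails if it takes over 66 s, if anything falls off the work surface, if the arm or the gripper's body presses on something with over 40 N, if the wrist force passes 120 N, or if a joint passes its speed limit or range.

ROBOT

A 6-joint arm with a two-finger parallel gripper is mounted at the origin on the work surface. World frame = base frame: x ahead of the robot, y to its left, z up, the work surface at z = 0. Lengths are in m, angles in rad, forces in N, time in s.
With the tool pointing down it reaches from about 0.35 to 0.925 m from the base axis. Payload 6.4 kg.
Tool frame: the origin (TCP) lies where the fingers leave the gripper's body, on its centre line; the fingertips stand 97 mm ahead of it and the grasp point (between the pads) lies 78 mm ahead of it; z points along the fingers, y is the direction in which the jaws open and shut (so a half turn about z gives the same grasp; the last joint's range is limited). The gripper opens to 94 mm and grips with 3 to 60 N. Pads are 16 mm wide; open, the fingers measure 119 mm over their backs; the gripper's body (75 mm by 177 mm) begins 78 mm behind the grasp point.
Start: joints at [0.927, 0.245, 1.558, -0, 1.339, -0.174], TCP at [0.294, 0.58, 0.303] pointing down, gripper open.
Joint ranges: [-3.13, 3.13], [-1.02, 2.26], [0.13, 2.54], [-0.95, 4.09], [0.21, 2.88], [-2.74, 2.74]. Speed limits (rad/s): [2.57, 2.57, 3.14, 3.14, 3.14, 3.14].

INTERFACE

Orientations are given as [roll, pitch, yaw] about the fixed x, y, z axes, in that order (R = Rz(yaw) Ry(pitch) Rx(roll)).
In Python, from rig import telemetry, optics, r gives the robot as it stands.
- The arm moves only by the tool apply_moves, never from a script. Its argument "series" is a list of rows, each a list of 5 numbers: the shift along the tool's x, y, z in mm, then the turn about the tool's z in degrees, then the opening, from 0 (shut) to 1 (fully open). A call has exactly 10 rows; each row is the pose to reach, as a shift and turn from the pose commanded when the call began, along the tool's axes at that moment; what a row does not reach only later rows make up. A row lasts 1/8 s, in which the tool goes at most 62.5 mm and 10.7 degrees, less where a joint would pass 70% of its speed; a pose out of reach is approached as far as the arm can. A call with a gripper value outside its range is refused whole. The fingers move at their own pace and stop on an object; "newtons" is the grip in N (left out, the last holds). Time passes only in rows, so rows that repeat a pose let the fingers close, or fill a call up. It gives the time, the measured TCP pose, the force and the opening at its end, in the units of the state.
- telemetry.get_state(): the state, without advancing time (a new reading comes with each control period).
- optics.read_camera(name): name is "side" or "top"; returns the picture (384x512x3 uint8, blue, green, red); there is no depth.
- optics.camera_model(name): a dict with "intrinsics" (3x3 intrinsics, pixels), "xyz" and "orientation" of the camera in the world. Camera axes: x right, y down, z forward; pixel columns grow to the right and rows downward; lengths in m; the calibration is good to about 2 mm. A picture is of the moment at which its call begins. camera_model takes no time and is no camera call.
- r.sign_off(): hands the job in, once; it reports no verdict.
The state is a dict: "clock": time; "q": joint angles; "qvel": joint speeds; "joint_torque": joint torques, N m; "ee_pos": TCP position; "eef_rot": TCP orientation; "force": force on the tool from outside, world axes, zero at the start; "wrist_torque": the same for the moment, N m; "gripper_width": finger opening in m.
Only numpy, scipy, OpenCV 4.12 (cv2) and the standard library are available. Lean on these libraries where they do the work, as an engineer would, in place of code of your own. Each camera call takes 0.05 s, during which the arm holds its last target.

## Working session

There is one attempt and no reset: what is moved stays moved. The work goes in short steps, Python scripts to look and compute and a tool call to move; the robot and the scene stay as the last step left them, time stands still between calls to the robot, and variables do not carry over. Pictures are saved under pics/ and viewed, and the job is handed in when it is done.

Besides the shell and the picture viewer there is one more tool, called after "Request:" as name([rows], argument=value, ...), one row to a line, values as JSON. apply_moves: Moves the arm, as the interface text tells. Its arguments: {"type":"object","properties":{"series":{"type":"array","items":{"type":"array","items":{"type":"number"}}},"newtons":{"type":"number"}},"required":["series"]}

```bash
mkdir -p pics; ls
python3 - <<'E'
from rig import telemetry, optics, r
import cv2
s=telemetry.get_state();print(s)
for n in("side","top"):
    m=optics.camera_model(n);print(n,m)
    im=optics.read_camera(n);cv2.imwrite(f"pics/{n}0.png",im)
E
```

```text
pics
{'clock': 0.0, 'q': array([ 9.26917138e-01,  2.45788315e-01,  1.55898582e+00, -2.77114695e-05,
        1.33868223e+00, -1.74102384e-01]), 'qvel': array([ 1.24632860e-03, -1.10189392e-04, -7.91390500e-04, -4.89008267e-05,
       -1.03839719e-03, -2.99264644e-04]), 'joint_torque': array([ 1.54368354e-03, -4.15826797e+01, -3.14609671e+01,  6.85372995e-02,
        3.31884949e-02, -1.26925097e-04]), 'ee_pos': array([0.29399793, 0.57925255, 0.30157682]), 'eef_rot': array([-3.13975245e+00, -2.96290850e-04,  2.67182198e+00]), 'force': array([-0.52588998, -0.28529572,  0.06123517]), 'wrist_torque': array([ 0.02699313,  0.01985164, -0.02052578]), 'gripper_width': 0.0939729620573741}
side {'intrinsics': array([[433.14450741,   0.        , 252.46242505],
       [  0.        , 433.14450741, 192.25397867],
       [  0.        ,   0.        ,   1.        ]]), 'xyz': array([ 0.29418723, -0.72903084,  0.93251562]), 'orientation': array([-2.37354916,  0.01788469, -0.31995825])}
top {'intrinsics': array([[447.52213127,   0.        , 252.14691399],
       [  0.        , 447.52213127, 194.83514832],
       [  0.        ,   0.        ,   1.        ]]), 'xyz': array([0.43592054, 0.0243874 , 1.26317837]), 'orientation': array([-3.03304841e+00, -2.38623337e-03, -1.55628402e+00])}
```

View pics/side0.png

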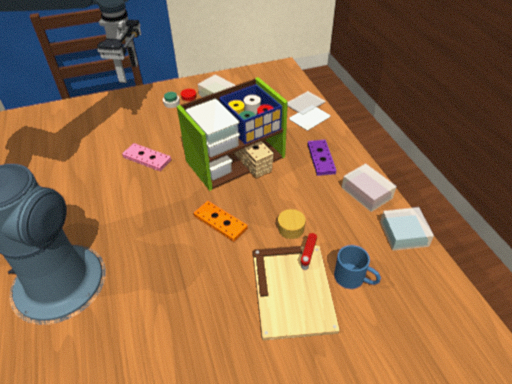

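View pics/top0.png

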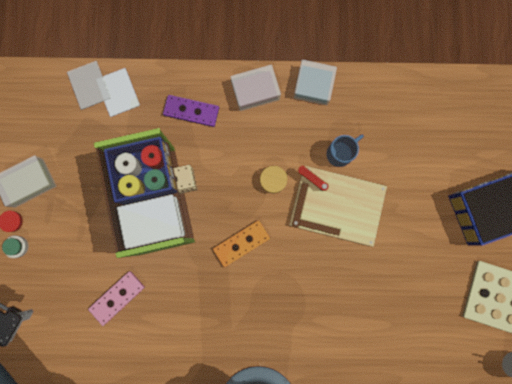

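The side view shows the stack's projecting ends at about (258,158), the holder at about (295,290), the red button at (309,250), the tin at (292,223) and the mug at (352,267). The top view shows the same at (184,178), (340,208), (313,178), (273,180) and (343,150). Next I'll enlarge both.

Run:
```python
import cv2
t=cv2.imread("pics/top0.png");s=cv2.imread("pics/side0.png")
cv2.imwrite("pics/c1.png",cv2.resize(t[120:264,90:290],None,fx=4,fy=4,interpolation=cv2.INTER_CUBIC))
cv2.imwrite("pics/c2.png",cv2.resize(t[130:255,260:400],None,fx=4.5,fy=4.5,interpolation=cv2.INTER_CUBIC))
cv2.imwrite("pics/c3.png",cv2.resize(s[75:200,170:300],None,fx=4.5,fy=4.5,interpolation=cv2.INTER_CUBIC))
cv2.imwrite("pics/c4.png",cv2.resize(s[220:345,240:390],None,fx=4.5,fy=4.5,interpolation=cv2.INTER_CUBIC))
```

```text
(no output)
```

View pics/c1.png

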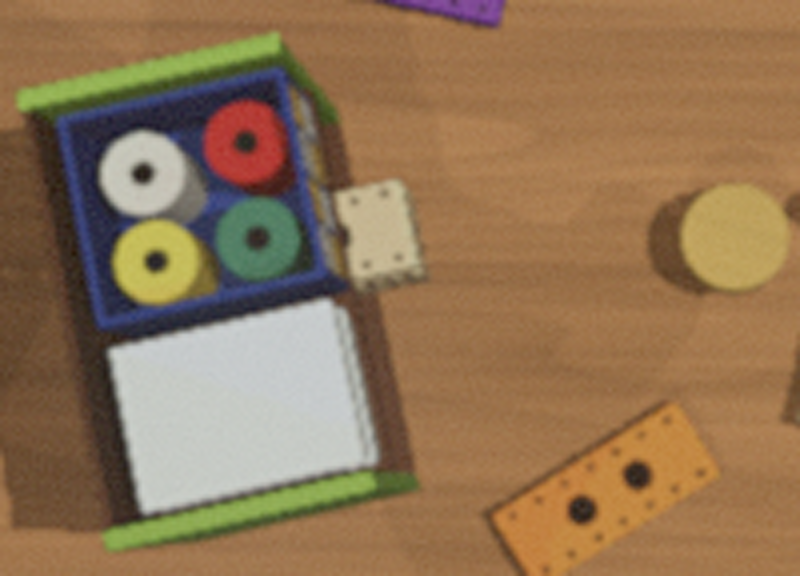

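View pics/c2.png

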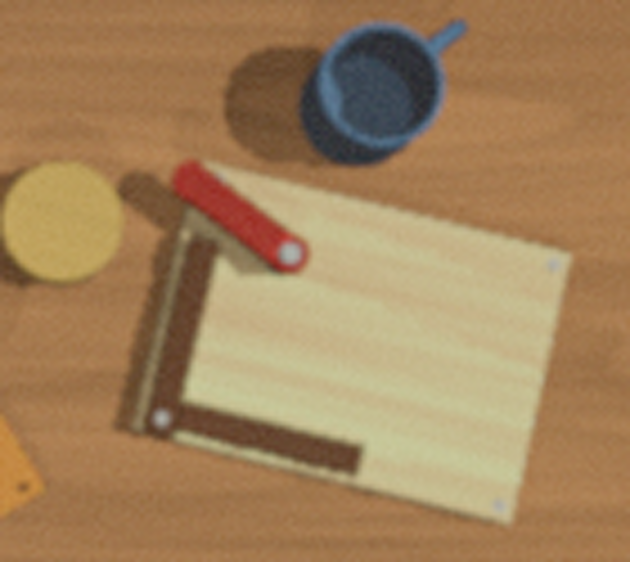

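View pics/c3.png

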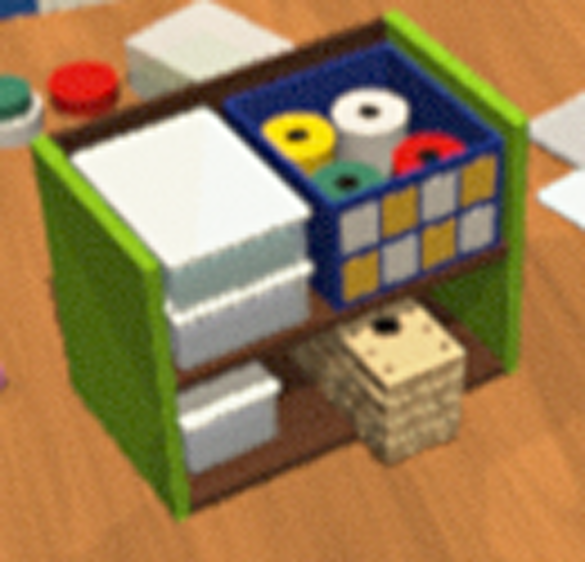

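View pics/c4.png

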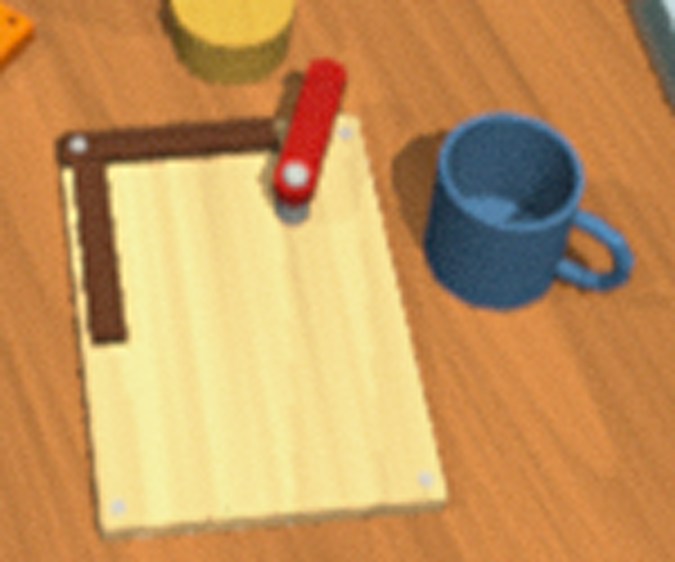

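Candidates for board_a: the birch board at top (184,178) / side (260,152), orange (240,243), pink (116,298) and purple (191,111) in the top view. Only the birch one is on the stack under the shelf, and crops c1 and c3 confirm it: a birch end with a black spot, projecting from the bay and on top of four layers. Next I'll measure the poses.

```bash
cat > h.py <<'E'
import numpy as np, cv2
from scipy.spatial.transform import Rotation as Ro
from scipy.optimize import least_squares
from rig import optics
M={n:optics.camera_model(n) for n in("side","top")}
def proj(n,P):
    m=M[n];R=Ro.from_euler('xyz',m["orientation"]).as_matrix()
    c=(np.atleast_2d(P)-m["xyz"])@R; u=c@m["intrinsics"].T
    return u[:,:2]/u[:,2:]
def ray(n,p,z):
    m=M[n];R=Ro.from_euler('xyz',m["orientation"]).as_matrix()
    d=R@np.linalg.inv(m["intrinsics"])@[p[0],p[1],1]
    return m["xyz"]+d*(z-m["xyz"][2])/d[2]
def crop(p,s,off): return (np.array(p)+.5)/s-.5+np.array(off)
def w(L,pose):
    x,y,a=pose;L=np.atleast_2d(L)/1000.
    c,s=np.cos(a),np.sin(a)
    return np.c_[x+c*L[:,0]-s*L[:,1],y+s*L[:,0]+c*L[:,1],L[:,2]]
def fit(obs,x0):
    def f(p): return np.concatenate([(proj(n,w(L,p))[0]-px) for n,L,px in obs])
    s=least_squares(f,x0,loss='soft_l1'); return s.x,f(s.x).reshape(-1,2)
E
python3 - <<'E'
from h import *
T=lambda L,p:("top",L,crop(p,4.5,(260,130)))
S=lambda L,p:("side",L,crop(p,4.5,(240,220)))
ot=[T((-140,-120,18),(572,252)),T((-140,55,18),(512,524)),T((35,-70,51),(290,254)),T((85,40,28),(162,418)),T((75,30,28),(183,403)),T((-40,30,28),(362,447)),T((-40,50,28),(356,475))]
os=[S((-140,-120,18),(444,493)),S((-140,55,18),(102,522)),S((35,-70,51),(295,173)),S((85,40,28),(78,145)),S((75,30,28),(105,165)),S((-40,30,28),(127,340))]
x0=[.43,-.2,1.57+.2]
for o in(ot,os,ot+os):
    p,rr=fit(o,x0);print(np.round(p,4));print(np.round(rr,1).tolist())
# board a
bt=[ray("top",crop(q,4,(90,120)),.084) for q in((403,180),(420,271))]
bs=[ray("side",crop(q,4.5,(170,75)),.084) for q in((463,350),(388,388))]
print("board",np.round(bt,4),np.round(bs,4))
# organiser: top side panels z=.215, front corners
for n,qs,s,off in(("top",((280,36),(378,476),(19,95),(105,540)),4,(90,120)),("side",((525,118),(158,265),(390,12),(37,140)),4.5,(170,75))):
    print(n,np.round([ray(n,crop(q,s,off),.215) for q in qs],4))
def tin(n,q,s,off,z):print(n,ray(n,crop(q,s,off),z))
tin("top",(63,221),4.5,(260,130),.042);tin("top",(382,86),4.5,(260,130),.08);tin("side",(510,167),4.5,(240,220),.08)
E
```

```text
[ 0.5181 -0.1897  1.3451]
[[-0.4, -0.2], [-0.1, 0.3], [-0.5, 0.3], [0.1, -0.9], [-0.2, -0.3], [0.7, -0.1], [0.4, 0.8]]
[ 0.5205 -0.192   1.3479]
[[1.3, 0.1], [-0.3, 1.5], [-0.7, 0.5], [1.0, -0.1], [-0.7, -1.8], [-0.1, -1.0]]
[ 0.5192 -0.1906  1.3453]
[[-0.1, -0.6], [0.3, -0.1], [-0.2, -0.1], [0.4, -1.3], [0.1, -0.7], [1.0, -0.5], [0.7, 0.4], [0.4, -0.1], [-1.2, 1.1], [-1.3, 0.3], [0.4, -0.5], [-1.3, -2.1], [-0.9, -1.4]]
board [[0.6431 0.1895 0.084 ]
 [0.5821 0.1764 0.084 ]] [[0.6461 0.1911 0.084 ]
 [0.5872 0.172  0.084 ]]
top [[0.7063 0.2473 0.215 ]
 [0.4452 0.1806 0.215 ]
 [0.668  0.4014 0.215 ]
 [0.4059 0.3377 0.215 ]]
side [[0.7075 0.2489 0.215 ]
 [0.4485 0.1812 0.215 ]
 [0.6669 0.399  0.215 ]
 [0.4065 0.3315 0.215 ]]
top [ 0.61456415 -0.03509697  0.042     ]
top [ 0.69336723 -0.22325368  0.08      ]
side [ 0.697451   -0.22421483  0.08      ]
```

```bash
cat >> h.py <<'E'
from rig import telemetry
def delta(target,yaw=None,s=None):
    """shift (mm, tool axes) and turn (deg about tool z) from measured pose"""
    s=s or telemetry.get_state()
    R=Ro.from_euler('xyz',s["eef_rot"]).as_matrix()
    d=R.T@(np.array(target)-s["ee_pos"])*1000
    t=0
    if yaw is not None:
        t=-np.degrees((yaw-s["eef_rot"][2]+np.pi)%(2*np.pi)-np.pi)
    return np.round(d,1),round(float(t),1)
ORG=np.array([.577,.2145,1.824]); HOL=np.array([.5192,-.1906,1.3455])
def O(x,y,z): return w((x,y,z),ORG)[0]
def H(x,y,z): return w((x,y,z),HOL)[0]
def inv(pose,P):
    a=pose[2];d=np.array(P[:2])-pose[:2]
    return np.round(1000*np.array([np.cos(a)*d[0]+np.sin(a)*d[1],-np.sin(a)*d[0]+np.cos(a)*d[1]]),1)
E
python3 - <<'E'
from h import *
print("near end in org",inv(ORG,(.6146,.1823)))
print("mug,tin in holder",inv(HOL,(.6955,-.2237)),inv(HOL,(.6146,-.0351)))
print(delta(O(-75,-28,360),1.824))
# button tip pixel: top c2 (190,180) ~ end; 
p=ray("top",crop((196,186),4.5,(260,130)),.051);print("tip",inv(HOL,p))
E
```

```text
near end in org [-40.6 -28.3]
mug,tin in holder [   7.1 -179.2] [172.9 -58.3]
(array([-488. , -235. ,  -58.1]), 48.6)
tip [ 99.3 -97.1]
```

Request:
apply_moves([
  [0,0,-58,0,1],
  [-50,-24,-58,10,1],
  [-104,-50,-58,20,1],
  [-158,-76,-58,30,1],
  [-212,-102,-58,40,1],
  [-268,-129,-58,48.6,1],
  [-324,-156,-58,48.6,1],
  [-380,-183,-58,48.6,1],
  [-436,-210,-58,48.6,1],
  [-488,-235,-58,48.6,1],
], newtons=15)

```text
clock: 1.35
ee_pos: [0.6239, 0.1472, 0.3602]
eef_rot: [-3.141, -0.0, 1.823]
force: [-0.4, 0.8, 0.6]
gripper_width: 0.0941
```

Run:
```python
from h import *
s=telemetry.get_state();print(s["clock"],s["ee_pos"],s["eef_rot"],s["force"],inv(ORG,s["ee_pos"]))
print(delta(O(-65,-28.3,168),1.824))
```

```text
1.35 [0.62387674 0.1471578  0.36018156] [-3.14093125e+00 -2.18060866e-04  1.82302412e+00] [-0.42416965  0.78908016  0.64824033] [-76.9 -28.5]
(array([ 1.190e+01, -1.000e-01,  1.922e+02]), -0.1)
```

Request:
apply_moves([
  [5,0,45,0,1],
  [10,0,90,0,1],
  [12,0,130,0,1],
  [12,0,165,0,1],
  [12,0,185,0,1],
  [12,0,192,0,1],
  [12,0,192,0,1],
  [12,0,192,0,1],
  [12,0,192,0,1],
  [12,0,192,0,1],
])

```text
clock: 2.6
ee_pos: [0.6203, 0.1608, 0.1694]
eef_rot: [3.14, 0.0, 1.824]
force: [-0.5, 0.2, -0.4]
gripper_width: 0.094
```

Run:
```python
from h import *
s=telemetry.get_state();print(s["clock"],s["ee_pos"],s["eef_rot"],s["force"],inv(ORG,s["ee_pos"]))
print(delta(O(-42,-28.3,168),1.824))
for n,(x,y) in (("side",(200,90)),("top",(120,120))):
    im=optics.read_camera(n)
    cv2.imwrite(f"pics/{n}1.png",cv2.resize(im[y:y+110,x:x+130],None,fx=5,fy=5,interpolation=cv2.INTER_CUBIC))
```

```text
2.6 [0.6202901  0.16079438 0.1693556 ] [3.14046713e+00 2.06466418e-04 1.82361424e+00] [-0.45128096  0.18512889 -0.36503046] [-62.8 -28.5]
(array([20.8, -0.2,  1.4]), -0.0)
```

View pics/side1.png

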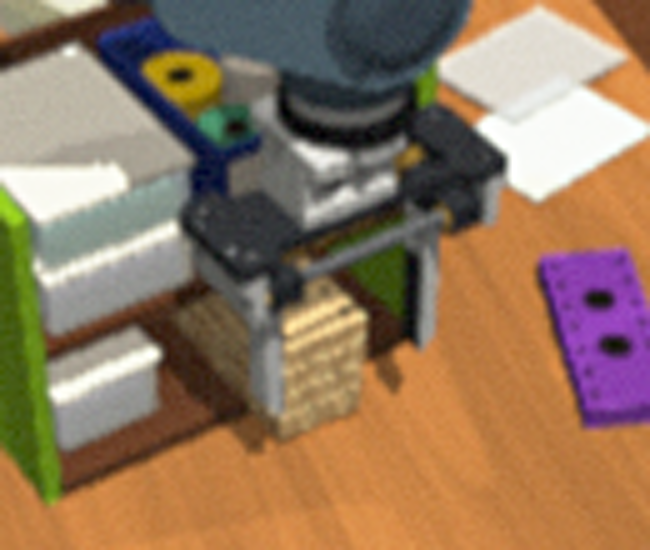

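View pics/top1.png

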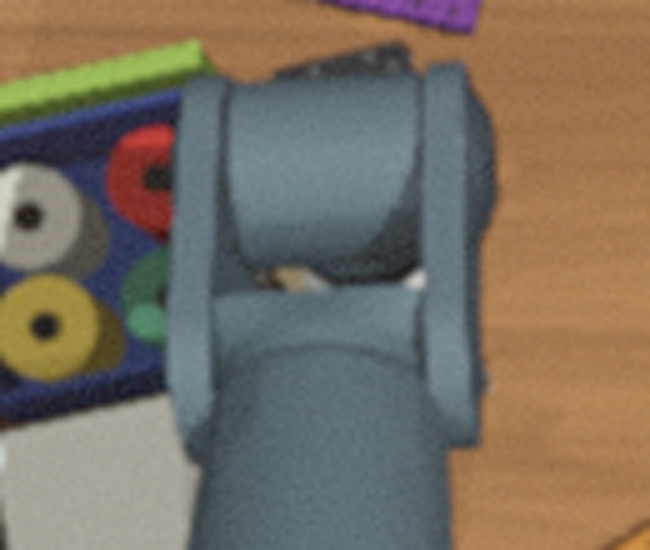

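The side view shows the open fingers on either side of the stack, at crop (262,340) and (425,280). Now I'll move in.

Request:
apply_moves([
  [4,0,0.5,0,1],
  [8,0,1,0,1],
  [12,0,1,0,1],
  [15,0,1,0,1],
  [17,0,1,0,1],
  [19,0,1,0,1],
  [20,0,1,0,1],
  [20.5,0,1,0,1],
  [20.5,0,1,0,1],
  [20.5,0,1,0,1],
])

```text
clock: 3.95
ee_pos: [0.6149, 0.1805, 0.1677]
eef_rot: [-3.142, 0.0, 1.824]
force: [-0.2, -0.1, 0.1]
gripper_width: 0.0942
```

Run:
```python
from h import *
s=telemetry.get_state();print(s["clock"],s["ee_pos"],s["force"],s["wrist_torque"],inv(ORG,s["ee_pos"]))
print(delta(O(-42,-28.3,168),1.824))
```

```text
3.95 [0.61488835 0.1805443  0.16765033] [-0.17644497 -0.12124949  0.07844014] [-0.00519307  0.02768909  0.00872777] [-42.4 -28.2]
(array([ 0.4,  0.1, -0.3]), -0.0)
```

Request:
apply_moves([
  [0,0,0,0,0.75],
  [0,0,0,0,0.7],
  [0,0,0,0,0.66],
  [0,0,0,0,0.62],
  [0,0,0,0,0.58],
  [0,0,0,0,0.5],
  [0,0,0,0,0.5],
  [0,0,0,0,0.5],
  [-1,0,0,0,0.5],
  [-3,0,0,0,0.5],
], newtons=15)

```text
clock: 5.2
ee_pos: [0.6155, 0.1778, 0.1677]
eef_rot: [-3.141, -0.0, 1.824]
force: [-0.2, -0.3, -0.2]
gripper_width: 0.0598
```

Run:
```python
from h import *
s=telemetry.get_state();print(s["clock"],s["ee_pos"],s["force"],s["wrist_torque"],s["gripper_width"],inv(ORG,s["ee_pos"]))
```

```text
5.2 [0.61551196 0.17783256 0.16766119] [-0.15221068 -0.32252895 -0.24700389] [ 0.19668578  0.00339088 -0.00096466] 0.05975547520550444 [-45.1 -28.1]
```

Request:
apply_moves([
  [-5,0,0,0,0.5],
  [-12,0,0,0,0.5],
  [-20,0,0,0,0.5],
  [-28,0,0,0,0.5],
  [-36,0,0,0,0.5],
  [-44,0,0,0,0.5],
  [-52,0,0,0,0.5],
  [-58,0,0,0,0.5],
  [-61,0,0,0,0.5],
  [-61,0,0,0,0.5],
])

```text
clock: 6.45
ee_pos: [0.631, 0.1182, 0.1677]
eef_rot: [3.142, 0.001, 1.824]
force: [-0.1, -0.8, -0.0]
gripper_width: 0.0592
```

Run:
```python
from h import *
s=telemetry.get_state();print(s["clock"],s["ee_pos"],s["force"],s["gripper_width"],inv(ORG,s["ee_pos"]))
im=optics.read_camera("side");cv2.imwrite("pics/side2.png",cv2.resize(im[90:230,190:340],None,fx=4,fy=4,interpolation=cv2.INTER_CUBIC))
```

```text
6.45 [0.63099999 0.11821798 0.16768009] [-0.13454869 -0.81669761 -0.02215516] 0.05918202350461972 [-106.7  -28.2]
```

View pics/side2.png

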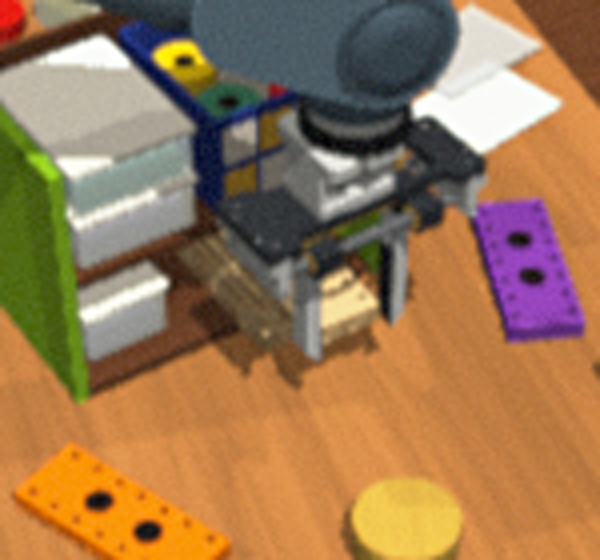

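The side view shows board_a about 64 mm out and level, held between the fingers at crop (340,300). The boards below look in place. I'll release it and regrip nearer its middle.

Request:
apply_moves([
  [0,0,0,0,0.72],
  [0,0,0,0,0.8],
  [0,0,0,0,0.88],
  [4,0,0,0,0.88],
  [14,0,0,0,0.88],
  [26,0,0,0,0.88],
  [38,0,0,0,0.88],
  [50,0,0,0,0.88],
  [58,0,0,0,0.88],
  [63,0,0,0,0.88],
])

```text
clock: 7.75
ee_pos: [0.615, 0.1802, 0.1677]
eef_rot: [-3.142, 0.0, 1.824]
force: [-0.3, 0.2, 0.1]
gripper_width: 0.0827
```

Run:
```python
from h import *
s=telemetry.get_state();print(s["clock"],s["ee_pos"],s["force"],s["gripper_width"],inv(ORG,s["ee_pos"]))
im=optics.read_camera("side");cv2.imwrite("pics/side3.png",cv2.resize(im[90:230,190:340],None,fx=4,fy=4,interpolation=cv2.INTER_CUBIC))
```

```text
7.75 [0.61496444 0.18022891 0.1676609 ] [-0.3182614   0.2368361   0.14063985] 0.08268986623270029 [-42.7 -28.2]
```

View pics/side3.png

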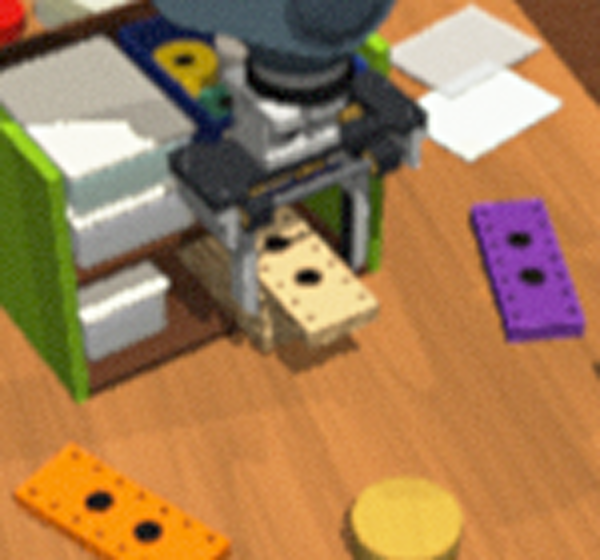

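The board is flat on the stack and projecting, with its spots at crop (308,277) and (278,242), and the fingers are near its middle. I'll grip and pull it out.

Request:
apply_moves([
  [0,0,0,0,0.75],
  [0,0,0,0,0.7],
  [0,0,0,0,0.66],
  [0,0,0,0,0.6],
  [0,0,0,0,0.5],
  [0,0,0,0,0.5],
  [0,0,0,0,0.5],
  [0,0,0,0,0.5],
  [-2,0,0,0,0.5],
  [-6,0,0,0,0.5],
], newtons=25)

```text
clock: 9.05
ee_pos: [0.6165, 0.1739, 0.1676]
eef_rot: [-3.141, -0.0, 1.824]
force: [-0.4, 1.2, 0.3]
gripper_width: 0.06
```

Request:
apply_moves([
  [-6,0,0,0,0.5],
  [-14,0,0,0,0.5],
  [-24,0,0,0,0.5],
  [-34,0,0,0,0.5],
  [-44,0,0,0,0.5],
  [-54,0,0,0,0.5],
  [-64,0,0,0,0.5],
  [-74,0,0,0,0.5],
  [-82,0,0,0,0.5],
  [-85,0,0,0,0.5],
])

```text
clock: 10.3
ee_pos: [0.638, 0.0909, 0.1676]
eef_rot: [-3.141, 0.0, 1.823]
force: [-0.3, -0.4, -1.4]
gripper_width: 0.0601
```

Run:
```python
from h import *
s=telemetry.get_state();print(s["clock"],s["ee_pos"],s["force"],s["gripper_width"],inv(ORG,s["ee_pos"]))
im=optics.read_camera("side");cv2.imwrite("pics/side4.png",cv2.resize(im[90:230,190:340],None,fx=4,fy=4,interpolation=cv2.INTER_CUBIC))
# holder lay target: board centre at H(-45,-25); grip is 13mm toward holder...
```

```text
10.3 [0.63798812 0.09093749 0.16757406] [-0.25053275 -0.38332947 -1.40959163] 0.060142421157422674 [-134.9  -28.1]
```

View pics/side4.png

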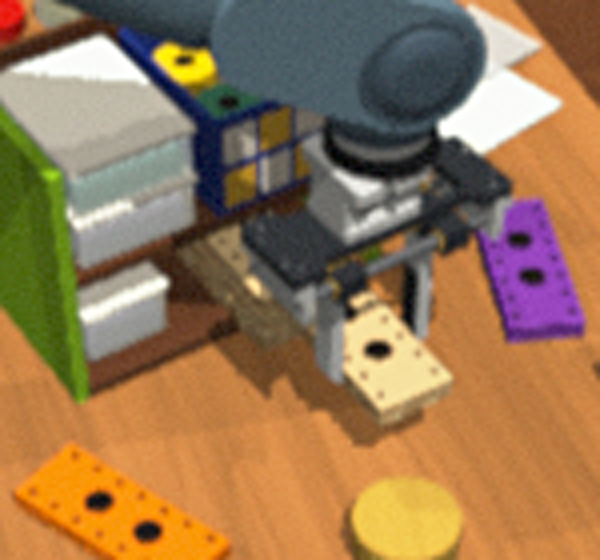

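Board_a has moved about 156 mm and is clear of the board below. The side view shows it held level at crop (380,350), with board_b's spot still in place behind it. Next I'll lift it and carry it to the holder.

Run:
```python
from h import *
t=H(-63,-8,150);print(t,delta(t,HOL[2]))
```

```text
[ 0.51292393 -0.25379502  0.15      ] (array([-302.5, -207.2,   17.7]), 27.4)
```

Request:
apply_moves([
  [0,0,-12,0,0.5],
  [0,0,-35,0,0.5],
  [-20,-14,-58,0,0.5],
  [-60,-41,-60,4,0.5],
  [-105,-72,-60,9,0.5],
  [-150,-103,-60,14,0.5],
  [-200,-137,-60,19,0.5],
  [-245,-168,-60,24,0.5],
  [-282,-193,-60,27,0.5],
  [-302.5,-207,-60,27.4,0.5],
])

```text
clock: 11.6
ee_pos: [0.5126, -0.255, 0.2289]
eef_rot: [3.14, 0.001, 1.343]
force: [-0.7, 0.6, -0.3]
gripper_width: 0.0601
```

Run:
```python
from h import *
s=telemetry.get_state();print(s["clock"],s["ee_pos"],s["eef_rot"],s["force"],s["gripper_width"],inv(HOL,s["ee_pos"]))
print(delta(H(-63,-8,121),HOL[2]))
im=optics.read_camera("side");cv2.imwrite("pics/side5.png",cv2.resize(im[180:345,200:400],None,fx=4,fy=3.6,interpolation=cv2.INTER_CUBIC))
```

```text
11.6 [ 0.51260149 -0.25499588  0.22888886] [3.14013002e+00 8.10239830e-04 1.34333040e+00] [-0.70428741  0.61034019 -0.2817551 ] 0.06013793983378357 [-64.2  -8. ]
(array([ 1.300e+00, -1.000e-01,  1.079e+02]), -0.1)
```

View pics/side5.png

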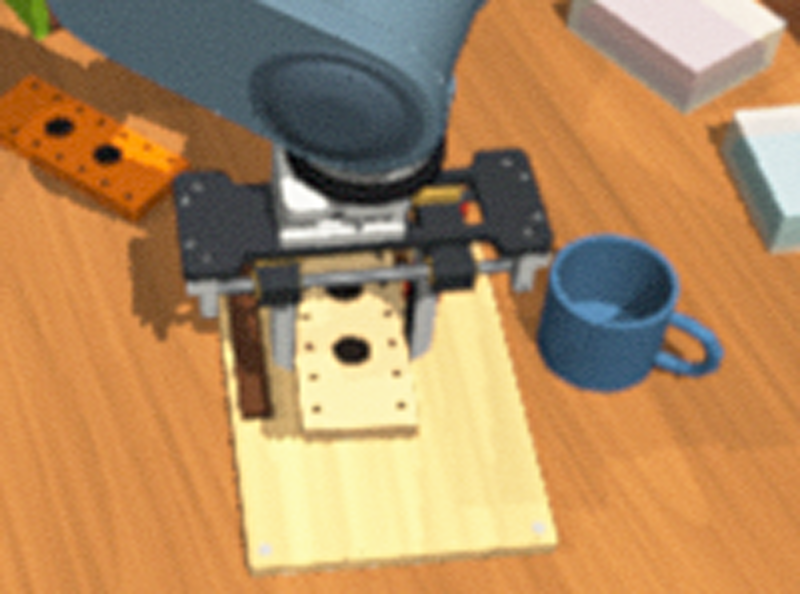

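The side view shows the board held level above the base at crop (355,350), clear of the side fence at (250,360) and of the mug. Next I'll lower it.

Request:
apply_moves([
  [1,0,20,0,0.5],
  [1,0,45,0,0.5],
  [1,0,68,0,0.5],
  [1,0,86,0,0.5],
  [1,0,97,0,0.5],
  [1,0,102,0,0.5],
  [1,0,105,0,0.5],
  [1,0,107,0,0.5],
  [1,0,107,0,0.5],
  [1,0,107,0,0.5],
])

```text
clock: 12.9
ee_pos: [0.5135, -0.2523, 0.121]
eef_rot: [3.141, 0.0, 1.345]
force: [-0.8, -0.4, -2.0]
gripper_width: 0.0598
```

Run:
```python
from h import *
s=telemetry.get_state();print(s["clock"],s["ee_pos"],s["force"],s["gripper_width"],inv(HOL,s["ee_pos"]))
```

```text
12.9 [ 0.51347081 -0.252324    0.1210174 ] [-0.77212097 -0.37655368 -1.97861013] 0.059836761580698665 [-61.4  -8.2]
```

Still hanging, with force z at −2 N. I'll lower it further in small steps.

Request:
apply_moves([
  [0,0,0.4,0,0.5],
  [0,0,0.8,0,0.5],
  [0,0,1.2,0,0.5],
  [0,0,1.5,0,0.5],
  [0,0,1.8,0,0.5],
  [0,0,1.8,0,0.5],
  [0,0,1.8,0,0.5],
  [0,0,1.8,0,0.5],
  [0,0,1.8,0,0.5],
  [0,0,1.8,0,0.5],
])

```text
clock: 14.15
ee_pos: [0.5134, -0.2522, 0.1196]
eef_rot: [-3.141, 0.0, 1.345]
force: [-3.5, 1.3, 6.4]
gripper_width: 0.0598
```

Run:
```python
from h import *
s=telemetry.get_state();print(s["clock"],s["ee_pos"],s["force"],s["wrist_torque"],s["gripper_width"],inv(HOL,s["ee_pos"]))
```

```text
14.15 [ 0.51343524 -0.25223194  0.1196465 ] [-3.51628388  1.33420165  6.42021899] [ 0.25300519  0.65091938 -0.04670236] 0.059787883878419525 [-61.4  -8.1]
```

Contact: force z is +6 N. I'll release and rise.

Request:
apply_moves([
  [0,0,-0.4,0,0.62],
  [0,0,-0.4,0,0.72],
  [0,0,-0.4,0,0.8],
  [0,0,-0.4,0,0.85],
  [0,0,-6,0,0.85],
  [0,0,-20,0,0.85],
  [0,0,-45,0,0.85],
  [0,0,-75,0,0.85],
  [0,0,-90,0,0.85],
  [0,0,-90,0,0.85],
])

```text
clock: 15.4
ee_pos: [0.5139, -0.2525, 0.2104]
eef_rot: [3.139, 0.001, 1.345]
force: [-0.9, 0.2, -1.2]
gripper_width: 0.0797
```

Run:
```python
from h import *
s=telemetry.get_state();print(s["clock"],s["ee_pos"],s["force"],s["q"],s["gripper_width"],inv(HOL,s["ee_pos"]))
print(delta(H(-5,-90,125),HOL[2]+np.pi/2),delta(H(-5,-90,125),HOL[2]-np.pi/2))
print(delta(H(-150,5,125),HOL[2]))
im=optics.read_camera("side");cv2.imwrite("pics/side6.png",cv2.resize(im[180:345,200:400],None,fx=4,fy=3.6,interpolation=cv2.INTER_CUBIC))
```

```text
15.4 [ 0.5138935  -0.25254669  0.21043083] [-0.87452147  0.15849348 -1.18160663] [-6.54709091e-01  1.66526160e-01  1.82802581e+00 -1.18200039e-05
  1.14397029e+00 -4.29298599e-01] 0.07973199827478938 [-61.6  -8.7]
(array([56.7, 81.1, 85.6]), -90.0) (array([56.7, 81.1, 85.6]), 90.0)
(array([-88.3, -13.9,  85.5]), -0.0)
```

View pics/side6.png

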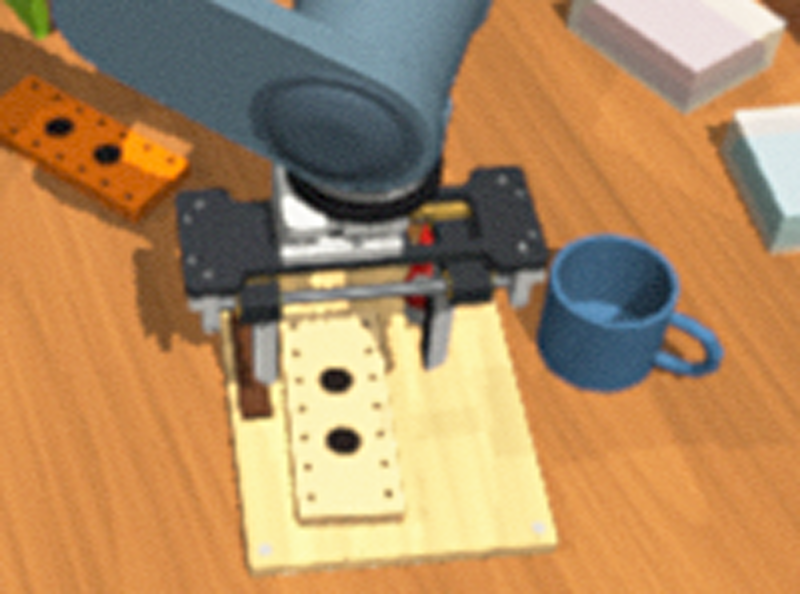

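The board lies flat on the base, released, with its spots at crop (336,380) and (343,440), about 8 mm off the side fence. Next I'll push it sideways with closed fingers.

Run:
```python
from h import *
print(delta(H(-30,-78,122),HOL[2]))
im=optics.read_camera("top");cv2.imwrite("pics/top6.png",im)
```

```text
(array([31.3, 69.9, 87. ]), -0.0)
```

Request:
apply_moves([
  [8,18,0,0,0],
  [16,36,0,0,0],
  [24,54,0,0,0],
  [31,70,0,0,0],
  [31,70,0,0,0],
  [31,70,0,0,0],
  [31,70,0,0,0],
  [31,70,10,0,0],
  [31,70,28,0,0],
  [31,70,50,0,0],
], newtons=20)

```text
clock: 16.75
ee_pos: [0.5882, -0.2375, 0.1572]
eef_rot: [-3.141, -0.0, 1.345]
force: [0.4, 0.1, 0.4]
gripper_width: 0.0003
```

Run:
```python
from h import *
s=telemetry.get_state();print(s["clock"],s["ee_pos"],s["force"],s["gripper_width"],inv(HOL,s["ee_pos"]))
print(delta(H(-30,-52,122),HOL[2]),delta(H(-30,-41,122),HOL[2]))
```

```text
16.75 [ 0.58816287 -0.23750957  0.15717768] [0.4346106  0.09696656 0.37574764] 0.00034736309557476853 [-30.3 -77.7]
(array([  0.3, -25.7,  35.2]), -0.0) (array([  0.3, -36.7,  35.2]), -0.0)
```

Request:
apply_moves([
  [0,0,18,0,0],
  [0,0,32,0,0],
  [0,-2,36,0,0],
  [0,-8,36,0,0],
  [0,-14,36,0,0],
  [0,-20,36,0,0],
  [0,-24,36,0,0],
  [0,-27,36,0,0],
  [0,-30,36,0,0],
  [0,-32,36,0,0],
])

```text
clock: 18.0
ee_pos: [0.5574, -0.2305, 0.1231]
eef_rot: [3.141, 0.0, 1.345]
force: [1.3, -0.9, 0.8]
gripper_width: 0.0005
```

Run:
```python
from h import *
s=telemetry.get_state();print(s["clock"],s["ee_pos"],s["force"],inv(HOL,s["ee_pos"]))
```

```text
18.0 [ 0.55744715 -0.23053195  0.12313938] [ 1.27554227 -0.87762826  0.83960781] [-30.4 -46.2]
```

Request:
apply_moves([
  [0,-1,0,0,0],
  [0,-2,0,0,0],
  [0,-3,0,0,0],
  [0,-3.5,0,0,0],
  [0,-4,0,0,0],
  [0,-4.5,0,0,0],
  [0,-5,0,0,0],
  [0,-5.5,0,0,0],
  [0,-5.5,0,0,0],
  [0,-5.5,0,0,0],
])

```text
clock: 19.25
ee_pos: [0.5537, -0.23, 0.1242]
eef_rot: [3.136, 0.001, 1.345]
force: [6.4, -1.3, 0.0]
gripper_width: 0.0004
```

Run:
```python
from h import *
s=telemetry.get_state();print(s["clock"],s["ee_pos"],s["force"],inv(HOL,s["ee_pos"]))
im=optics.read_camera("side");cv2.imwrite("pics/side7.png",cv2.resize(im[200:345,220:400],None,fx=4,fy=4,interpolation=cv2.INTER_CUBIC))
```

```text
19.25 [ 0.55369358 -0.23000236  0.12416706] [ 6.43046569 -1.32200331  0.01531712] [-30.7 -42.4]
```

View pics/side7.png

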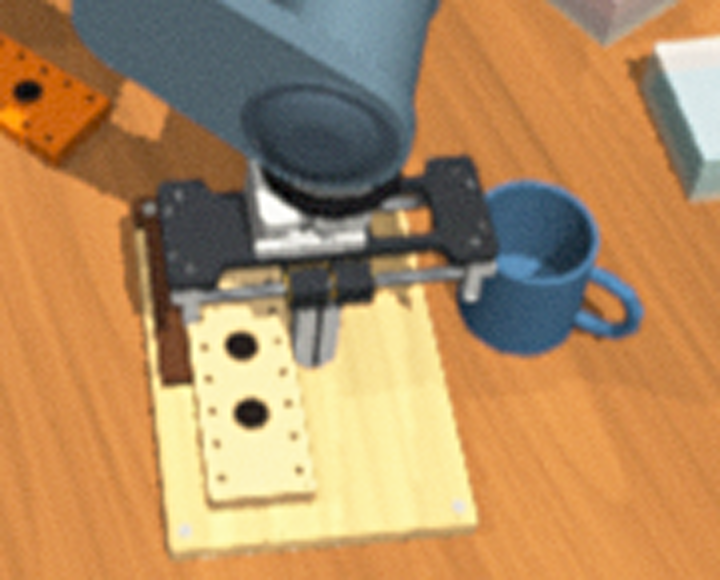

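The fingers stopped at y = −42.4 mm with 6.4 N, and the board's edge is against the side fence at crop (190,340), as expected. Now I'll go round to the tail end.

Request:
apply_moves([
  [0,8,0,0,0],
  [-10,12,0,0,0],
  [-45,14,0,0,0],
  [-85,14,0,0,0],
  [-115,14,0,0,0],
  [-122,10,0,0,0],
  [-122,-15,0,0,0],
  [-122,-40,0,0,0],
  [-118,-50,0,0,0],
  [-113,-50,0,0,0],
])

```text
clock: 20.55
ee_pos: [0.4778, -0.3274, 0.1227]
eef_rot: [-3.141, -0.0, 1.345]
force: [-0.4, -0.5, 0.4]
gripper_width: 0.0008
```

Run:
```python
from h import *
s=telemetry.get_state();print(s["clock"],s["ee_pos"],s["force"],inv(HOL,s["ee_pos"]))
print(delta(H(-83,5,122),HOL[2]))
```

```text
20.55 [ 0.47776669 -0.32735913  0.12272954] [-0.43589016 -0.49904559  0.3648675 ] [-142.6    9.8]
(array([59.6,  4.8,  0.8]), -0.0)
```

Request:
apply_moves([
  [4,0,0,0,0],
  [9,0,0,0,0],
  [15,0,0,0,0],
  [21,0,0,0,0],
  [27,0,0,0,0],
  [33,0,0,0,0],
  [39,0,0,0,0],
  [44,0,0,0,0],
  [49,0,0,0,0],
  [52,0,0,0,0],
])

```text
clock: 21.8
ee_pos: [0.4897, -0.2772, 0.1229]
eef_rot: [3.141, 0.0, 1.345]
force: [0.4, -1.2, 0.5]
gripper_width: 0.0003
```

Request:
apply_moves([
  [1,0,0,0,0],
  [2,0,0,0,0],
  [3,0,0,0,0],
  [4,0,0,0,0],
  [5,0,0,0,0],
  [5.5,0,0,0,0],
  [6,0,0,0,0],
  [6,0,0,0,0],
  [6,0,0,0,0],
  [6,0,0,0,0],
])

```text
clock: 23.05
ee_pos: [0.4909, -0.2716, 0.1229]
eef_rot: [3.141, -0.0, 1.345]
force: [-0.5, -1.1, 0.5]
gripper_width: 0.0008
```

Run:
```python
from h import *
s=telemetry.get_state();print(s["clock"],s["ee_pos"],s["force"],inv(HOL,s["ee_pos"]))
im=optics.read_camera("side");cv2.imwrite("pics/side8.png",cv2.resize(im[200:345,220:400],None,fx=4,fy=4,interpolation=cv2.INTER_CUBIC))
im=optics.read_camera("top");cv2.imwrite("pics/top8.png",cv2.resize(im[130:255,260:400],None,fx=4.5,fy=4.5,interpolation=cv2.INTER_CUBIC))
```

```text
23.05 [ 0.49094961 -0.27164935  0.12290123] [-0.51663477 -1.10888317  0.48914467] [-85.3   9.4]
```

View pics/side8.png

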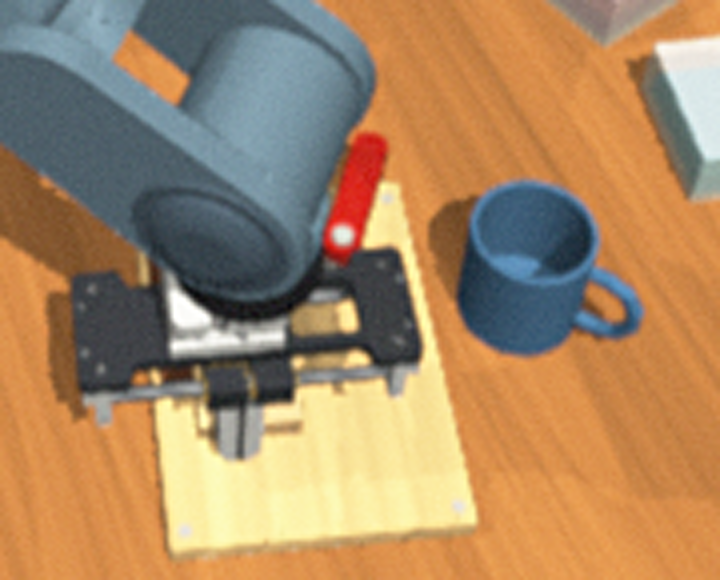

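View pics/top8.png

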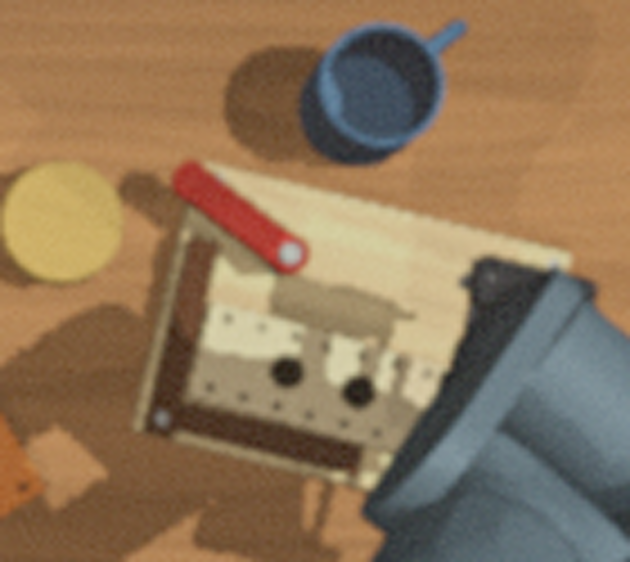

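The board is almost at the end fence, at top crop (195,345). The force is still only about 1 N, so it has not made contact yet. I'll keep pushing.

Request:
apply_moves([
  [0.5,0,0,0,0],
  [1,0,0,0,0],
  [1.5,0,0,0,0],
  [2,0,0,0,0],
  [2.5,0,0,0,0],
  [3,0,0,0,0],
  [3.5,0,0,0,0],
  [4,0,0,0,0],
  [4,0,0,0,0],
  [4,0,0,0,0],
])

```text
clock: 24.4
ee_pos: [0.4923, -0.2698, 0.1238]
eef_rot: [3.139, 0.005, 1.346]
force: [-1.0, -9.5, -0.0]
gripper_width: 0.0003
```

Run:
```python
from h import *
s=telemetry.get_state();print(s["clock"],s["ee_pos"],s["force"],inv(HOL,s["ee_pos"]))
```

```text
24.4 [ 0.49229561 -0.26980817  0.12378624] [-1.0300813  -9.53649553 -0.03922887] [-83.2   8.5]
```

End contact: 9.5 N at x = −83.2 mm, which matches the fence position. I'll re-seat the side once more near x = −5.

Request:
apply_moves([
  [-14,0,0,0,0],
  [-16,30,0,0,0],
  [-16,64,0,0,0],
  [15,66,0,0,0],
  [55,66,0,0,0],
  [76,64,0,0,0],
  [76,56,0,0,0],
  [76,52,0,0,0],
  [76,50,0,0,0],
  [76,49,0,0,0],
])

```text
clock: 25.65
ee_pos: [0.5595, -0.2061, 0.1254]
eef_rot: [3.13, -0.001, 1.342]
force: [11.2, 3.6, 2.0]
gripper_width: 0.0005
```

Run:
```python
from h import *
s=telemetry.get_state();print(s["clock"],s["ee_pos"],s["force"],inv(HOL,s["ee_pos"]))
```

```text
25.65 [ 0.55948698 -0.20612294  0.12538651] [11.22907555  3.61830247  1.99453437] [ -6.1 -42.7]
```

11 N at y = −42.7 mm, so the board is seated on both fences. I'll work out the button path and look again after backing off.

Run:
```python
from h import *
def P(t,rho=55):
    u=np.array([np.cos(t),np.sin(t)]);n=np.array([-u[1],u[0]])
    h=8.2*abs(n[0])+12.5*abs(n[1])
    return np.array([35,-70])+rho*u-(12+h)*n
p0=P(-.8);c=inv(HOL,telemetry.get_state()["ee_pos"])
print("to start (tool x,y)",p0-c,-(p0-c)[1])
prev=p0
for t in (-.8,-.6,-.4,-.2,0,.2,.4,.6,.8,1.0,1.2,1.4,1.5,1.57,1.62):
    p=P(t);d=p-p0;print(t,np.round(p,1),"shift",np.round([d[0],-d[1]],1))
```

```text
to start (tool x,y) [ 60.34354286 -85.28082027] 85.28082026972685
-0.8 [  54.2 -128. ] shift [ 0. -0.]
-0.6 [  65.2 -123.3] shift [10.9 -4.7]
-0.4 [  75.3 -116. ] shift [ 21. -12.]
-0.2 [  83.8 -106.3] shift [ 29.5 -21.7]
0 [ 90.  -94.5] shift [ 35.8 -33.5]
0.2 [ 94.  -84.4] shift [ 39.8 -43.5]
0.4 [ 96.1 -73.2] shift [ 41.8 -54.8]
0.6 [ 95.6 -61.2] shift [ 41.4 -66.8]
0.8 [ 92.4 -49.1] shift [ 38.2 -78.9]
1.0 [ 86.3 -37.6] shift [ 32.1 -90.4]
1.2 [ 77.5 -27.5] shift [  23.2 -100.5]
1.4 [ 66.2 -19.6] shift [  12.  -108.4]
1.5 [ 59.9 -16.6] shift [   5.7 -111.4]
1.57 [ 55.3 -15. ] shift [   1. -113.]
1.62 [ 53.1 -14. ] shift [  -1.2 -113.9]
```

Request:
apply_moves([
  [0,10,0,0,0],
  [0,12,-20,0,0],
  [0,14,-60,0,0],
  [0,20,-80,0,0],
  [10,45,-80,0,0],
  [30,65,-80,0,0],
  [50,80,-80,0,0],
  [58,87,-80,0,0],
  [58,87,-80,0,0],
  [58,87,-80,0,0],
])

```text
clock: 26.9
ee_pos: [0.6538, -0.1681, 0.203]
eef_rot: [-3.141, 0.0, 1.345]
force: [0.9, 0.1, 0.1]
gripper_width: 0.0004
```

Run:
```python
from h import *
s=telemetry.get_state();print(s["clock"],s["ee_pos"],s["force"],inv(HOL,s["ee_pos"]))
im=optics.read_camera("side");cv2.imwrite("pics/side9.png",cv2.resize(im[200:345,220:400],None,fx=4,fy=4,interpolation=cv2.INTER_CUBIC))
```

```text
26.9 [ 0.65375758 -0.16814198  0.20298236] [0.85304873 0.05187249 0.11316914] [  51.9 -126.1]
```

View pics/side9.png

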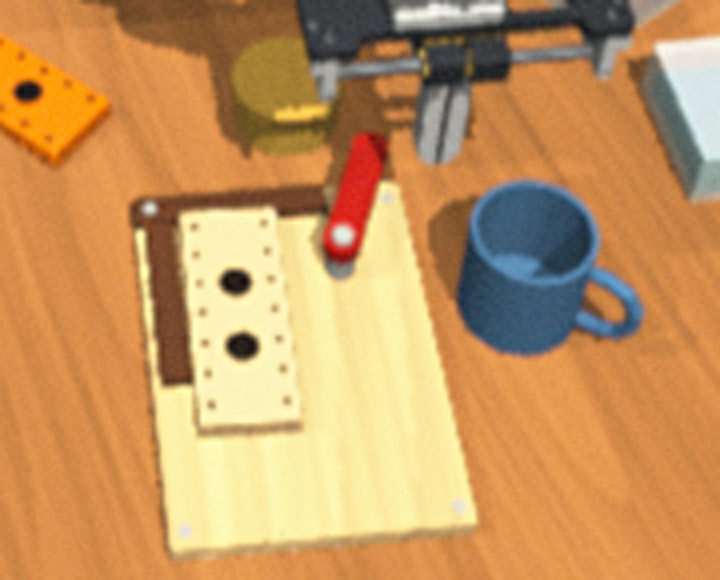

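The side view shows the board square in the corner against both dark fences, with its edges at crop (185,215)-(300,425). The button points away and the fingers hover beyond it at (440,130). I'll lower them to button height.

Request:
apply_moves([
  [1,0,12,0,0],
  [2,1,28,0,0],
  [2,1,44,0,0],
  [2,1,56,0,0],
  [2,1,61,0,0],
  [2,1,63,0,0],
  [2,1,63,0,0],
  [2,1,63,0,0],
  [2,1,63,0,0],
  [2,1,63,0,0],
])

```text
clock: 28.2
ee_pos: [0.6558, -0.1658, 0.1401]
eef_rot: [3.141, 0.0, 1.345]
force: [0.8, 0.2, 0.9]
gripper_width: 0.0001
```

Run:
```python
from h import *
s=telemetry.get_state();print(s["clock"],s["ee_pos"],s["force"],inv(HOL,s["ee_pos"]))
```

```text
28.2 [ 0.65583323 -0.16584697  0.14009345] [0.82814274 0.18130999 0.85537572] [  54.7 -127.7]
```

Request:
apply_moves([
  [10,-5,0,0,0],
  [21,-12,0,0,0],
  [29,-21,0,0,0],
  [35,-33,0,0,0],
  [39,-43,0,0,0],
  [41,-54,0,0,0],
  [41,-66,0,0,0],
  [38,-78,0,0,0],
  [32,-90,0,0,0],
  [32,-90,0,0,0],
])

```text
clock: 29.45
ee_pos: [0.5738, -0.1146, 0.1394]
eef_rot: [-3.139, -0.0, 1.344]
force: [0.3, -0.1, 0.2]
gripper_width: 0.0004
```

Run:
```python
from h import *
s=telemetry.get_state();print(s["clock"],s["ee_pos"],s["force"],inv(HOL,s["ee_pos"]))
im=optics.read_camera("side");cv2.imwrite("pics/side10.png",cv2.resize(im[200:345,220:400],None,fx=4,fy=4,interpolation=cv2.INTER_CUBIC))
```

```text
29.45 [ 0.57375458 -0.11456224  0.13936264] [ 0.30854309 -0.07821154  0.19256199] [ 86.3 -36.2]
```

View pics/side10.png

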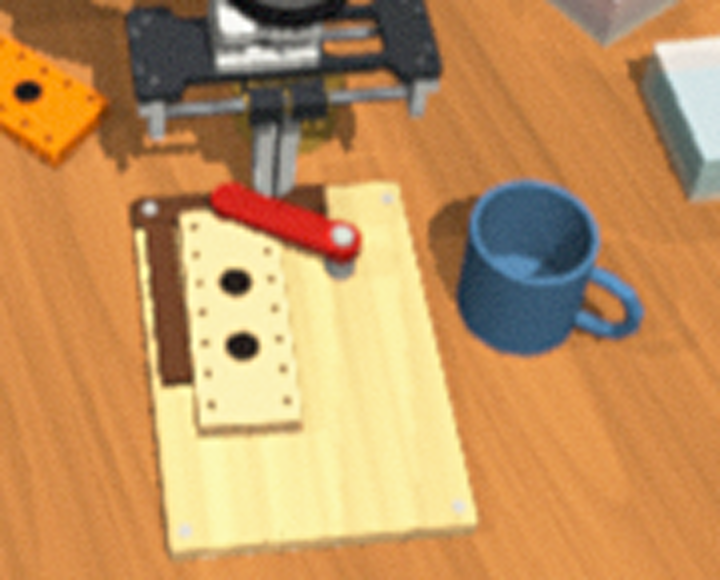

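The button has turned part-way over the board, with its tip at crop (228,198). I'll finish the sweep.

Request:
apply_moves([
  [-4,-5,0,0,0],
  [-9,-10,0,0,0],
  [-14,-14,0,0,0],
  [-20,-18,0,0,0],
  [-25,-20,0,0,0],
  [-28,-22,0,0,0],
  [-30,-22,0,0,0],
  [-31,-22,0,0,0],
  [-31,-22,0,0,0],
  [-31,-22,0,0,0],
])

```text
clock: 30.75
ee_pos: [0.5468, -0.1397, 0.1397]
eef_rot: [-3.141, 0.0, 1.346]
force: [-0.5, 0.4, 0.1]
gripper_width: 0.0005
```

Run:
```python
from h import *
s=telemetry.get_state();print(s["clock"],s["ee_pos"],s["force"],inv(HOL,s["ee_pos"]))
```

```text
30.75 [ 0.54676393 -0.13972139  0.1397428 ] [-0.47226367  0.4489557   0.10479891] [ 55.8 -15.5]
```

Now I'll back off in +x, rise, and look.

Request:
apply_moves([
  [6,0,0,0,0],
  [10,0,0,0,0],
  [10,0,-15,0,0],
  [10,0,-50,0,0],
  [20,0,-100,0,0],
  [60,0,-130,0,0],
  [110,0,-140,0,0],
  [150,0,-140,0,0],
  [150,0,-140,0,0],
  [150,0,-140,0,0],
])

```text
clock: 32.0
ee_pos: [0.5803, 0.006, 0.2804]
eef_rot: [3.141, 0.0, 1.345]
force: [0.1, -1.0, 0.4]
gripper_width: 0.0
```

Run:
```python
from h import *
s=telemetry.get_state();print(s["clock"],s["ee_pos"],s["force"],inv(HOL,s["ee_pos"]))
im=optics.read_camera("side");cv2.imwrite("pics/side11f.png",im);cv2.imwrite("pics/side11.png",cv2.resize(im[200:345,220:400],None,fx=4,fy=4,interpolation=cv2.INTER_CUBIC))
im=optics.read_camera("top");cv2.imwrite("pics/top11f.png",im);cv2.imwrite("pics/top11.png",cv2.resize(im[130:255,260:400],None,fx=4.5,fy=4.5,interpolation=cv2.INTER_CUBIC))
```

```text
32.0 [0.58026835 0.00595051 0.28036957] [ 0.124026   -0.95429702  0.39360027] [205.2 -15.6]
```

View pics/side11.png

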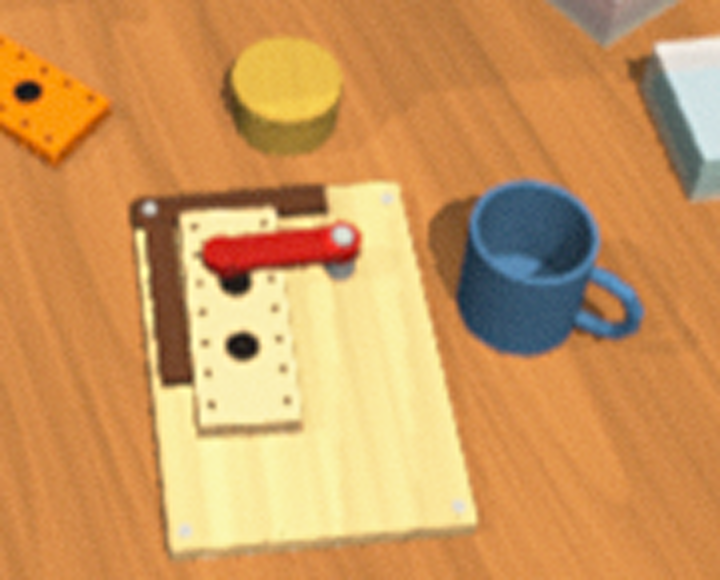

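View pics/top11.png

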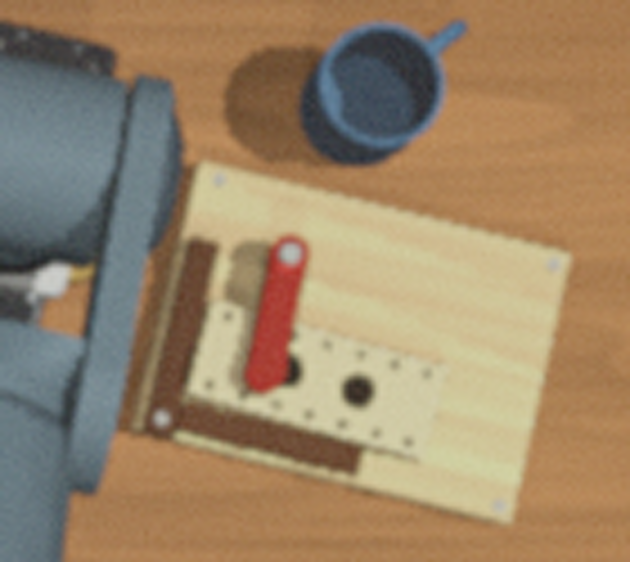

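View pics/side11f.png

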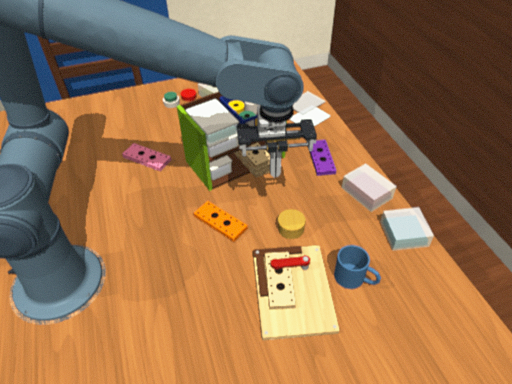

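The side view shows the button lying across the board from (345,238) to (215,252), with the board in the corner. The mug and tin look unmoved. I'll put numbers on the button angle and the board pose.

Run:
```python
from h import *
C=lambda n,p:ray(n,crop(p,4.5,(260,130)),.051) if n=="top" else ray(n,crop(p,4,(220,200)),.051)
for n,a,b in(("top",(290,254),(265,378)),("side",(343,237),(220,251))):
    d=inv(HOL,C(n,b))-inv(HOL,C(n,a));print(n,d,np.arctan2(d[1],d[0]))
# red mask axis in both
for n in("top","side"):
    im=cv2.imread(f"pics/{n}11f.png").astype(int);b,g,r=im[...,0],im[...,1],im[...,2]
    m=((r>120)&(g<60)&(b<60)).astype(np.uint8);m[:200 if n=="side" else 150]=0
    m[:, :250]=0
    ys,xs=np.nonzero(m);v=cv2.fitLine(np.c_[xs,ys].astype(np.float32),cv2.DIST_L2,0,.01,.01).ravel()
    p,q=[ray(n,v[2:]+k*v[:2],.051) for k in(-10,10)]
    d=inv(HOL,q)-inv(HOL,p);print(n,len(xs),np.arctan(d[1]/d[0]))
# board corners top z=.036 expected vs seen
for n,off,s in(("top",(260,130),4.5),("side",(220,200),4)):
    e=proj(n,w([(75,-30,36),(-75,-30,36),(-75,30,36),(75,30,36)],HOL))
    print(n,np.round((e+.5-np.array(off))*s-.5))
im=cv2.imread("pics/side11f.png");cv2.imwrite("pics/c12.png",cv2.resize(im[75:200,170:300],None,fx=4.5,fy=4.5,interpolation=cv2.INTER_CUBIC))
```

```text
top [-2.  77.1] 1.5967308479401772
side [-2.1 76.4] 1.5982763185282
top 54 -1.468216474376602
side 264 1.5545044893402566
top [[207. 304.]
 [446. 362.]
 [425. 458.]
 [185. 399.]]
side [[262. 203.]
 [300. 413.]
 [197. 423.]
 [168. 211.]]
```

View pics/c12.png

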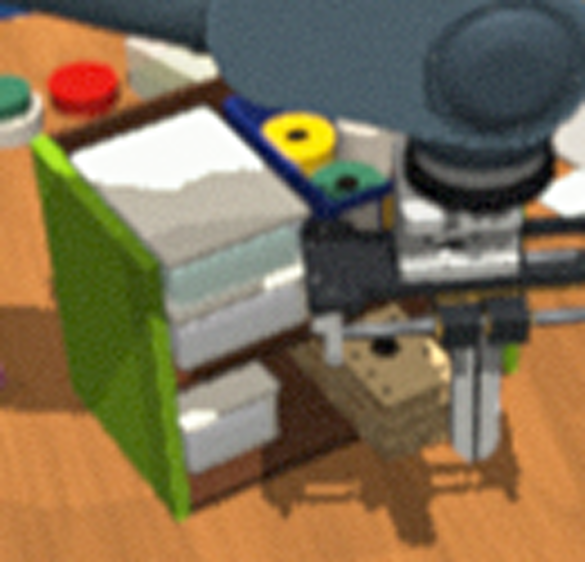

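The button reads about 1.55–1.60 rad. The board's corners agree with the home pose to within about 2 px, and boards b to d have their near-end bottom corner at crop (392,458), the same as at the start. The robot touches nothing, so I'll hand in.

Run:
```python
from rig import r,telemetry
print(telemetry.get_state()["force"]);print(r.sign_off())
```

```text
[ 0.18648679 -1.043967    0.19947016]
the job is handed in; nothing more can be done
None
```

I handed the job in at about 32 s: board_a is home in the corner of the work-holder, with the red turn-button across it. I gripped its projecting end, slid it 64 mm out along the stack, then regripped near its middle and slid it clear. I set it down on the base (6 N contact) before releasing it, pushed it against both fences with closed fingers, and swept the button across.

**Last checks:**
- **Snug:** the fingers met firm contact at the side fence (11 N) and the end fence (9.5 N), at the positions expected from the measured holder. In the side view the board's corners sit up to about 3 px off the predicted home pose, mostly the same bias that camera's holder fit showed.
- **Button:** picking its two ends by hand gives about 1.60 rad in both views, and a red-mask line fit in the side view gives 1.55. The same fit in the top view disagreed (−1.47, equal to about 1.67 rad and past the 1.65 stop). It used only 54 pixels, so I did not rely on it.
- **Everything else:** boards b to d, the bead box, mug and tin look unmoved in the pictures. The gripper was raised and clear of everything. I did not measure the bystanders' positions again.

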